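Clamp a lens tray under a ratchet hold-down stand

ROBOT

A 6-joint arm with a two-finger parallel gripper is mounted at the origin on the work surface. World frame = base frame: x ahead of the robot, y to its left, z up, the work surface at z = 0. Lengths are in mm, angles in rad, forces in N, time in s.
With the tool pointing down it reaches from about 350 to 850 mm from the base axis. Payload 8.1 kg.
Tool frame: the origin (TCP) lies at the very end of the fingers, on their centre line; the grasp point (between the pads) lies behind it (ctrl.pinch_z is the y of the grasp point in the tool frame, in mm); y points along the fingers, z is the direction in which the jaws open and shut, and the axes are right-handed (so a half turn about y gives the same grasp; the last joint's range is limited). The gripper opens to 93 mm and grips with 3 to 60 N. Pads are 15 mm wide; open, the fingers measure 128 mm over their backs; the gripper's body (75 mm by 188 mm) begins 65 mm behind the grasp point.
Start: joints at [-1.33, 0.13, 1.488, -0, 1.523, -0.085], TCP at [192.06, -568.435, 218.635] pointing down, gripper open.
Joint ranges: [-2.96, 2.96], [-0.89, 2.26], [0.02, 2.5], [-1.34, 4.48], [0, 2.73], [-2.66, 2.66]. Speed limits (rad/s): [2.39, 2.39, 2.79, 3.14, 3.14, 3.14].

INTERFACE

Orientations are given as a 3x3 rotation matrix whose columns are the frame's x, y, z axes.
In Python, from cell import get_obs, capture, calibration, sign_off, ctrl gives the robot as it stands.
- The arm moves only by the shell command python3 -m pendant 'ROWS' [FORCE]. ROWS is JSON, a list of rows, each a list of 3 entries, a list of its own where there are three numbers: the turn, a rotation vector about the tool's x, y, z in degrees, then the shift along the tool's x, y, z in cm, then the opening, from 0 (shut) to 1 (fully open). In form: [[[ax, ay, az], [x, y, z], claw], ...]. A call has 1 to 10 rows; each row shifts and turns the pose as measured when the row begins, along the tool's axes as they then stand; what a row does not reach is not made up. A row lasts 1/12 s, in which the tool goes at most 41.7 mm and 7.16 degrees, less where a joint would pass 70% of its speed; a pose out of reach is approached as far as the arm can. A call is refused whole if a number of a shift passes 4.17 or a number of a turn 7.16, either way. A call with a gripper value outside its range is refused whole. The fingers move at their own pace and stop on an object; FORCE is the grip in N (left out, the last holds). Time passes only in rows, so rows that do not move let the fingers close. It gives the time, the measured TCP pose, the force and the opening at its end, in the units of the state.
- get_obs(): the state, without advancing time (a new reading comes with each control period).
- capture(name): name is "scene" or "top" or "wrist"; returns (picture, depth): 384x512x3 uint8, blue, green, red; 384x512 float32, mm along the optical axis (not along the pixel's ray), 0 where there is no reading.
- calibration(name): a dict with "K" (3x3 intrinsics, pixels), "pose" (4x4, takes a point from camera to world coordinates). Camera axes: x right, y up, looking along -z (the intrinsics and any distortion apply to the point x, -y, -z); pixel columns grow to the right and rows downward; lengths in mm; the calibration is good to about 2 mm. A picture is of the moment at which its call begins: read the wrist's pose just before it. calibration takes no time and is no camera call; for the wrist camera it gives the pose at the moment of the call.
- sign_off(): hands the job in, once; it reports no verdict.
The state is a dict: "t": time; "qpos": joint angles; "qd": joint speeds; "tau": joint torques, N m; "tool_pos": TCP position; "tool_rot": TCP orientation; "force": force on the tool from outside, world axes, zero at the start; "ft_torque": the same for the moment, N m; "opening": opening from 0.0 (shut) to 1.0 (fully open).
Only numpy, scipy, OpenCV 4.12 (cv2) and the standard library are available. Lean on these libraries where they do the work, as an engineer would, in place of code of your own. Each camera call takes 0.05 s, during which the arm holds its last target.

TASK

Lift the hold-down arm by its black knob so that it clicks up the toothed post, leaving the release trigger alone, and let it hang on its pawl high enough for the lens to pass under the foot. Gently slide the lens tray fully home against the end stop, then squeeze the release trigger and lower the arm, keeping hold with the trigger squeezed until you feel the rubber foot rest gently on the lens, and only then let go.

Things in the scene. Friction and masses are not known exactly. Their poses are not given: they have to be found in the camera images.
- stand: Fixed hold-down stand: grey base plate 385 x 110 x 12 mm with an aluminium-walled channel along x and a post. Origin on the base's underside, straight below the foot; x runs from the channel's open end to the post, z up. Channel: inner faces at y = -30 and +30 mm, walls 16 mm high on the plate (top z = 12 mm); stop face at x = +35 mm.
- post (a point): Foot of the stand's steel post, 20 x 20 mm, at the stand's x = 100, y = 0, z = 12 mm; the post's top is at the stand's z = 264 mm. On its +y side are 8 coarse ratchet teeth, pitch 14 mm, on which the pawl catches. Axes as the stand's.
- nest (a point): Point on the channel floor straight below the foot (the stand's x = 0, y = 0, z = 12 mm). With the tray home the lens centre is 60 mm above it.
- carriage (a joint): Height in m of the sliding arm on the post, 0 bottom, 0.112 top stop. The pawl holds it at 0.004, 0.018, 0.032, 0.046, 0.060, 0.074, 0.088, 0.102; it starts on the second, 0.018. Lifted it clicks past each tooth (up to 8 N above the weight); let go it sinks to the tooth below. It weighs 0.5 to 0.9 kg in all; guide friction about 1.5 N, damping 80 N s/m.
- spindle (a point): Where the foot's spindle leaves the underside of the white arm (arm: 50 mm wide, 16 mm thick, over the stand's x = -65 to +85 mm, underside at z = 90 mm + joint carriage). The rubber foot, 22 mm across, hangs 67 to 91 mm below this point (not measured: look or feel): it meets the lens at joint carriage 0.049 to 0.073, and clears it from 0.088 up. It yields 5 mm, at 1 N + 2 N/mm, then is hard.
- knob (a point): Centre of the lifting knob: a black upright cylinder 28 mm across and 42 mm tall on the arm's front end, this point 22 mm above the arm's upper face, at the stand's x = -55 mm, y = 0. Moves with the arm; pinch it from above. Axes as the stand's.
- grip (a point): Point 22 mm above the arm's upper face at the stand's x = -10, y = 0 mm, between the release grip's two uprights, 44 mm tall: at -y a fixed plate (22 mm along x, 10 mm thick, outer face y = -20 mm), at +y the round trigger bar 12 mm across (outer side y = +28 mm at rest, +18 squeezed). Pinch them together from above to lift the pawl. Moves with the arm; axes as the stand's.
- pawl (a joint): Angle in rad of the pawl lever on its vertical pin: 0 nose fully in the teeth, 0.12 just clear (reached at each click), 0.18 trigger squeezed to its stop. A spring closes it: the trigger bar takes 2 to 4 N. Keep it above 0.13 while lowering, or the arm catches on the next tooth.
- tray: Loose white lens tray 185 x 56 mm (x, y), 220 to 370 g, in the channel with 2 mm play each side. Origin at the centre of its underside, x towards the post. A 12 mm slab with the lens pillar in front and a handle at the rear. Starts 55 to 80 mm short of home; home when its front edge meets the end stop. Never push or grip it with more than 25 N.
- lens (a point): Centre of the upper face of the clear lens (52 mm across) on its grey pillar, 60 mm above the tray's underside, at the tray's x = +57.5 mm. The foot must not press on it with more than 20 N.
- handle (a point): Centre of the tray's handle, an upright tab at the rear end: 12 mm thick (x), 44 mm wide (y), from 12 to 60 mm above the tray's underside; this point is 36 mm above it, at the tray's x = -86.5 mm. Its rear face, 6 mm behind this point, is the tray's rear end: push there, or pinch it across y. Axes as the tray's.
- cleaner: Bystander: bottle of lens cleaner, 44 mm across, 120 mm tall. Origin at its underside. Leave it alone.
- parts_bin: Bystander: open blue parts bin, 100 x 70 x 45 mm. Origin at the centre of its underside. Leave it alone.
- driver: Bystander: small screwdriver, 150 mm long, lying on the table. Leave it alone.
Not all that is in view belongs to the job. What is shaped like the tray but green is not meant.

How it is judged (in metres and radians):
On the way, in this order (a step that is already met when the one before it is completed fails the run):
1. the arm hangs on its pawl, untouched, high enough for the lens (value of joint carriage above 0.045 m and contact force between each of the fingers, the arm and carriage below 0.1 N), for 0.3 s.
2. the tray is home, the lens under the foot (horizontal distance between lens and nest below 0.005 m), for 0.2 s.
3. the foot is set down on the lens by hand, the trigger still squeezed (contact force between carriage and tray above 0.5 N and contact force between the fingers and carriage above 0.5 N and value of joint pawl above 0.13 rad), for 0.1 s.
At the end, for the whole second after the job is handed in: The tray is home (lens within 5 mm of the nest point, seen from above), the foot rests on the lens with the arm's weight (more than 0.5 N; arm height between 40 and 75 mm), everything at rest and let go (contact force between carriage and tray above 0.5 N and horizontal distance between lens and nest below 0.005 m and value of joint carriage between 0.04 and 0.075 m and linear speed of tray below 0.02 m/s); the robot touches nothing.
It fails at once if the release trigger squeezed before the tray is home (value of joint pawl above 0.155 rad and horizontal distance between lens and nest above 0.01 m).
It fails at once if the foot pressed on the lens, or the arm on the tray, with more than 20 N (contact force between carriage and tray above 20 N).
It fails at once if the tray pushed or gripped with more than 25 N (contact force between the fingers and tray above 25 N).
It fails at once if a bystander moved by more than 30 mm (distance of any of cleaner, parts_bin, driver from where it was at the start of the episode above 0.03 m).
It also fails if it takes over 69 s, if anything falls off the work surface, if the arm or the gripper's body presses on something with over 40 N, if the wrist force passes 120 N, or if a joint passes its speed limit or range.

## Working session

There is one attempt and no reset: what is moved stays moved. The work goes in short steps, Python scripts to look and compute and a shell command to move; the robot and the scene stay as the last step left them, time stands still between calls to the robot, and variables do not carry over. Pictures are saved under pics/ and viewed, and the job is handed in when it is done.

```bash
ls; mkdir -p pics
cat > h.py <<'E'
import numpy as np, cv2
from cell import get_obs, capture, calibration, sign_off, ctrl
def px2plane(cal,u,v,z):
    K=np.array(cal["K"]);P=np.array(cal["pose"])
    d=np.linalg.inv(K)@np.array([u,v,1.]);d=np.array([d[0],-d[1],-d[2]])
    D=P[:3,:3]@d;o=P[:3,3];return o+D*(z-o[2])/D[2]
def cloud(cal,dep):
    K=np.array(cal["K"]);P=np.array(cal["pose"])
    v,u=np.mgrid[0:dep.shape[0],0:dep.shape[1]]
    d=np.stack([u,v,np.ones_like(u)],-1)@np.linalg.inv(K).T*dep[...,None]
    d[...,1:]*=-1
    return d@P[:3,:3].T+P[:3,3]
E
python3 - <<'E'
from h import *
o=get_obs();print(o);print(ctrl.pinch_z)
for n in("scene","top","wrist"):
    c=calibration(n);im,d=capture(n);cv2.imwrite(f"pics/{n}0.png",im);np.savez(f"{n}0.npz",im=im,d=d,K=c["K"],pose=c["pose"]);print(n,c)
E
```

```text
pics
{'t': 0.0, 'qpos': array([-1.33041126e+00,  1.31147328e-01,  1.48925978e+00, -1.33904460e-05,
        1.52301339e+00, -8.54244315e-02]), 'qd': array([ 0.00031493,  0.00161219,  0.00084958, -0.00156816, -0.00134538,
       -0.00079488]), 'tau': array([-3.23048507e-04, -5.59840572e+01, -4.91764891e+01,  7.68616889e-02,
        3.52990581e-02, -1.63271097e-04]), 'tool_pos': array([ 191.91233663, -567.88104602,  217.60642943]), 'tool_rot': array([[-9.47391760e-01, -4.48157882e-04,  3.20076010e-01],
       [-3.20076292e-01,  1.77210398e-03, -9.47390114e-01],
       [-1.42627624e-04, -9.99998329e-01, -1.82232142e-03]]), 'force': array([ 1.67098769,  1.0669089 , -0.46524456]), 'ft_torque': array([ 0.00214829, -0.02360364, -0.05337792]), 'opening': 0.9977219401150254}
-18.8
scene {'K': array([[351.71274321,   0.        , 257.13258034],
       [  0.        , 351.71274321, 192.27533666],
       [  0.        ,   0.        ,   1.        ]]), 'pose': array([[-2.31428915e-01, -7.17977874e-01,  6.56466625e-01,
         1.08966174e+03],
       [ 9.72823348e-01, -1.75954934e-01,  1.50514434e-01,
[... 530 characters left out ...]
06637e+01],
       [ 1.75067623e-02,  1.04579849e-01,  9.94362393e-01,
         1.06807428e+03],
       [ 0.00000000e+00,  0.00000000e+00,  0.00000000e+00,
         1.00000000e+00]])}
wrist {'K': array([[318.31297531,   0.        , 253.66208568],
       [  0.        , 318.31297531, 183.15122361],
       [  0.        ,   0.        ,   1.        ]]), 'pose': array([[ 3.20599703e-01,  9.13497625e-01,  2.50475389e-01,
         2.60804810e+02],
       [-9.47212417e-01,  3.09776895e-01,  8.26251321e-02,
        -5.45103037e+02],
       [-2.11362627e-03, -2.63742991e-01,  9.64590673e-01,
         3.83464142e+02],
       [ 0.00000000e+00,  0.00000000e+00,  0.00000000e+00,
         1.00000000e+00]])}
```

View pics/scene0.png

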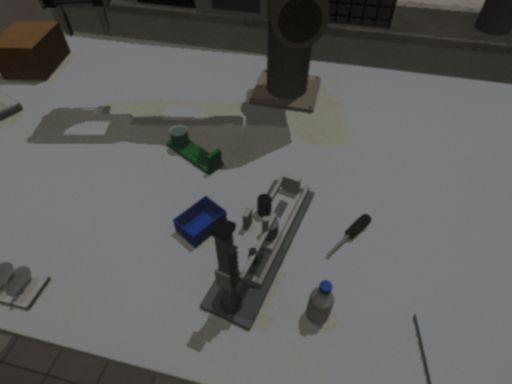

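View pics/top0.png

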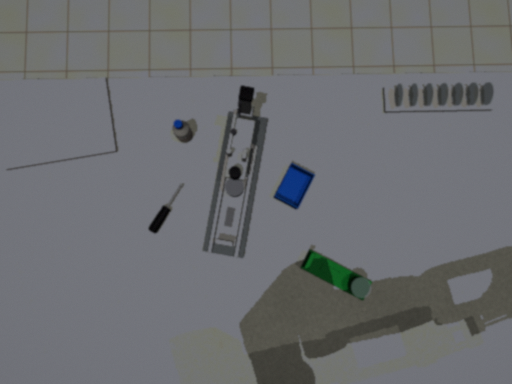

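The scene view shows the stand at about (260,250), with its post towards the bottom. The top view shows it at about (236,185). The white tray is in the channel. The green look-alike is at (337,274) in top and is not meant. I'll enlarge the stand.

Run:
```python
from h import *
f=np.load("top0.npz");im=f["im"];c=im[75:265,185:290]
c=cv2.convertScaleAbs(c,alpha=1.6,beta=10)
a=cv2.resize(c,None,fx=3.1,fy=3.1,interpolation=cv2.INTER_CUBIC)
f=np.load("scene0.npz");b=cv2.resize(cv2.convertScaleAbs(f["im"][160:330,190:330],alpha=2,beta=10),None,fx=3.3,fy=3.3,interpolation=cv2.INTER_CUBIC)
h=max(a.shape[0],b.shape[0]);p=lambda x:cv2.copyMakeBorder(x,0,h-x.shape[0],0,4,cv2.BORDER_CONSTANT)
o=np.hstack([p(a),p(b)]);print(o.shape);cv2.imwrite("pics/crop1.png",o)
```

```text
(589, 796, 3)
```

View pics/crop1.png

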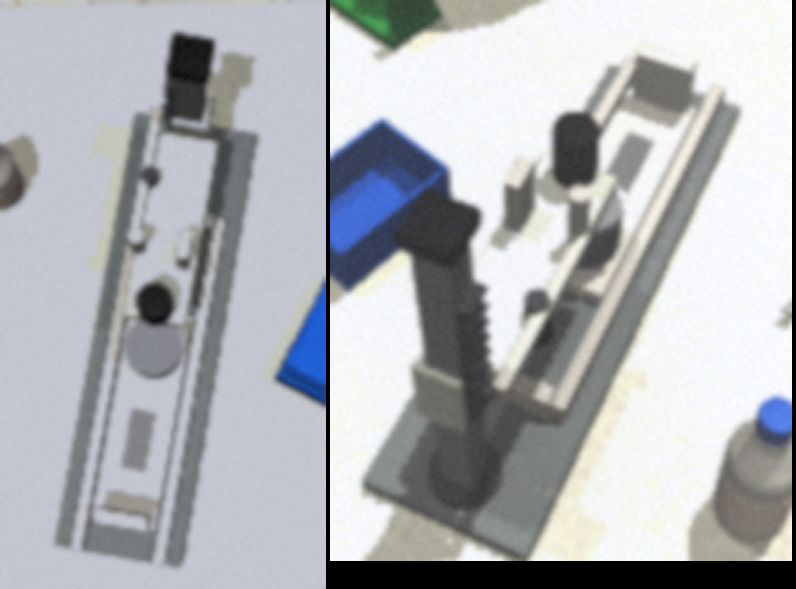

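Run:
```python
from h import *
f=np.load("top0.npz");cal=dict(K=f["K"],pose=f["pose"])
P=lambda a,b,z:px2plane(cal,a/3.1+185-.3,b/3.1+75-.3,z)
C=[P(56,545,12),P(183,566,12),P(258,133,12),P(135,115,12)]
for c in C:print(c.round(1))
C=np.array(C)
x=(C[2]+C[3]-C[0]-C[1])/2;print(np.linalg.norm(x),np.degrees(np.arctan2(x[1],x[0])),np.linalg.norm(C[0]-C[1]),np.linalg.norm(C[2]-C[3]))
u=x/np.linalg.norm(x);n=np.array([-u[1],u[0],0]);cen=C.mean(0);print("cen",cen)
# post top
pt=(P(175,35,264)+P(214,80,264)+P(215,40,264)+P(170,76,264))/4;print("post",pt,u@(pt-cen),n@(pt-cen))
kn=P(155,303,167);print("knob",kn,u@(kn-cen),n@(kn-cen))
h=P(129,515,72);print("handle rear top",h)
for a,b in((105,508),(155,525)):print(P(a,b,72))
print("lens",P(153,345,72),P(125,345,72),P(183,345,72),P(152,378,72))
pc=cloud(cal,f["d"])
im=f["im"]
for (a,b) in((155,303),(185,160),(153,360),(190,55),(130,240),(180,250),(130,498),(200,500)):
    u_,v_=int(a/3.1+185),int(b/3.1+75);print((a,b),np.median(pc[v_-1:v_+2,u_-1:u_+2].reshape(-1,3),0).round(1))
```

```text
[465.8 154.8  12. ]
[445.6  47.3  12. ]
[821.5 -26.6  12. ]
[839.7  81.6  12. ]
382.107329668557 -11.093007338981892 109.3856516827117 109.72984041074942
cen [643.13671567  64.29110373  12.        ]
post [800.86086703  31.56611229 264.        ] 161.07361790886523 -1.7670884825872808
knob [648.47718886  63.05966245 167.        ] 5.477624624883759 -0.180914416902418
handle rear top [490.94143993  89.4745853   72.        ]
[496.9754804  108.67085243  72.        ]
[482.48202384  68.72417421  72.        ]
lens [628.15079549  67.73637542  72.        ] [628.62515397  90.5641869   72.        ] [627.64213114  43.25764362  72.        ] [601.13357596  69.03124181  72.        ]
(155, 303) [649.6  62.4 166. ]
(185, 160) [769.1  39.4 123.2]
(153, 360) [615.5  68.   72.1]
(190, 55) [804.3  33.8 262.6]
(130, 240) [698.6  82.2 166.8]
(180, 250) [688.8  43.2 166.9]
(130, 498) [505.   92.4  24.7]
(200, 500) [500.8  32.1  -2.2]
```

Stand pose from the top view: yaw is about -11.1°, and the origin is at about (703, 52.5). Depth confirms the knob top at (649.6, 62.4, 166), which matches carriage 18 mm. First I'll turn the jaws across the stand's y axis, then travel.

```bash
python3 -m pendant '[[[0,5.96,0],[0,0,0],1],[[0,5.96,0],[0,0,0],1],[[0,5.96,0],[0,0,0],1],[[0,5.96,0],[0,0,0],1],[[0,5.96,0],[0,0,0],1]]' 20; python3 -m pendant '[[[0,0,0],[-1.7,-0.3,-3.7],1],[[0,0,0],[-1.7,-0.3,-3.7],1],[[0,0,0],[-1.7,-0.3,-3.7],1],[[0,0,0],[-1.7,-0.3,-3.7],1],[[0,0,0],[-1.7,0,-3.7],1],[[0,0,0],[-1.7,0,-3.7],1],[[0,0,0],[-1.7,0,-3.7],1],[[0,0,0],[-1.7,0,-3.7],1],[[0,0,0],[-1.7,0,-3.7],1],[[0,0,0],[-1.7,0,-3.7],1]]'
cat >> h.py <<'E'
U=np.array([np.cos(np.radians(-11.09)),np.sin(np.radians(-11.09)),0]);N=np.array([-U[1],U[0],0]);O=np.array([703.,52.5,0])
def st(p): p=np.asarray(p)-O; return np.array([p@U,p@N,p[2]])
def wo(s): return O+s[0]*U+s[1]*N+np.array([0,0,s[2]])
def go(t):
    o=get_obs();R=o["tool_rot"];print("t",o["t"],"pos",o["tool_pos"].round(1),"stand",st(o["tool_pos"]).round(1),"F",o["force"].round(2),"op",round(o["opening"],3))
    from scipy.spatial.transform import Rotation as Q
    Rd=np.c_[-U,[0,0,-1],-N]
    print("shift cm",(R.T@(wo(t)-o["tool_pos"])/10).round(2),"turn deg",np.degrees(Q.from_matrix(R.T@Rd).as_rotvec()).round(2))
E
python3 -c "
from h import *
go([-55,0,190])"
```

```text
t: 0.57
tool_pos: [191.7, -566.7, 215.4]
tool_rot: [[-0.977, -0.001, -0.211], [0.211, 0.005, -0.977], [0.002, -1.0, -0.005]]
force: [0.2, 0.1, -1.1]
opening: 0.997
t: 1.4
tool_pos: [438.8, -237.7, 224.4]
tool_rot: [[-0.972, -0.005, -0.233], [0.233, 0.01, -0.972], [0.007, -1.0, -0.009]]
force: [1.5, -0.1, 0.5]
opening: 0.997
t 1.4 pos [ 438.8 -237.7  224.4] stand [-203.4 -335.6  224.4] F [ 1.5  -0.07  0.5 ] op 0.997
shift cm [-13.45   3.64 -34.12] turn deg [ 0.5  -2.39  0.42]
```

```bash
python3 -m pendant '[[[0,-1,0],[-1.4,0,-3.7],1],[[0,-1,0],[-1.4,0,-3.7],1],[[0,-0.4,0],[-1.4,0,-3.7],1],[[0,0,0],[-1.4,0,-3.7],1],[[0,0,0],[-1.4,0,-3.7],1],[[0,0,0],[-1.4,0,-3.7],1],[[0,0,0],[-1.4,0,-3.7],1],[[0,0,0],[-1.4,0,-3.7],1],[[0,0,0],[-1.4,0,-3.7],1],[[0,0,0],[0,0,0],1]]'
python3 -c "
from h import *
go([-55,0,190])"
```

```text
t: 2.23
tool_pos: [635.4, 88.2, 222.6]
tool_rot: [[-0.983, -0.008, -0.185], [0.185, 0.012, -0.983], [0.01, -1.0, -0.01]]
force: [1.1, -0.9, -0.1]
opening: 1.0
t 2.2333 pos [635.4  88.2 222.6] stand [-73.2  22.1 222.6] F [ 1.05 -0.95 -0.07] op 1.0
shift cm [-1.83  3.21  2.25] turn deg [0.58 0.44 0.59]
```

```bash
python3 -m pendant '[[[0.3,0.4,0.3],[-0.9,0,1.2],1],[[0.3,0,0.3],[-0.9,0,1.0],1],[[0,0,0],[0,0,0],1]]'
python3 - <<'E'
from h import *
go([-55,0,190])
c=calibration("wrist");im,d=capture("wrist");cv2.imwrite("pics/w1.png",im);np.savez("w1.npz",im=im,d=d,K=c["K"],pose=c["pose"])
pc=cloud(c,d);s=(pc-O)@np.c_[U,N,[0,0,1]]
m=(s[...,2]>158)&(s[...,2]<172)&(abs(s[...,0])<90)&(abs(s[...,1])<45)
n,l,_,_=cv2.connectedComponentsWithStats(m.astype(np.uint8))
for i in range(1,n):
    q=s[l==i]
    if len(q)>30:print(len(q),q.min(0).round(1),q.max(0).round(1),np.median(q,0).round(1))
E
```

```text
t: 2.48
tool_pos: [649.6, 63.6, 219.9]
tool_rot: [[-0.982, -0.003, -0.187], [0.187, -0.002, -0.982], [0.002, -1.0, 0.003]]
force: [0.0, 0.5, -0.4]
opening: 1.0
t 2.4833 pos [649.6  63.6 219.9] stand [-54.5   0.6 219.9] F [ 0.01  0.45 -0.43] op 1.0
shift cm [0.04 2.99 0.05] turn deg [-0.16  0.32  0.12]
488 [-19.6 -18.5 158.1] [  2.6  -8.5 169. ] [ -8.1 -13.4 167.3]
267 [-14.1  17.5 158.3] [ -2.3  28.9 169.9] [ -7.9  23.3 167.4]
1113 [-66.1 -11.8 158.1] [-39.5  15.3 167.6] [-52.    1.4 165.3]
```

View pics/w1.png

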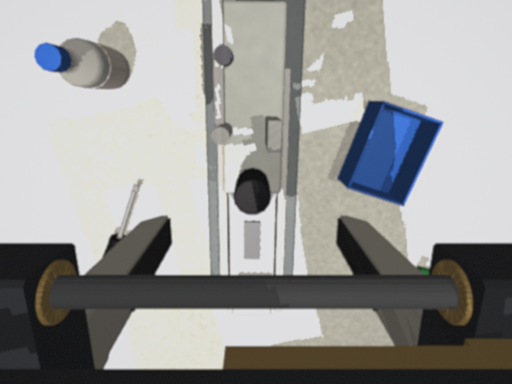

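The wrist picture shows the knob at (252,190), between the jaws. The trigger bar is at (222,133) and the fixed plate at (274,133). By depth, the stand origin shifts about 1.7 mm in x and 1.4 mm in y. I'll correct for that and descend on the knob.

```bash
sed -i 's/^U=\(.*\)$/U=\1;O=O+1.7*U+1.4*N/' h.py; python3 -m pendant '[[[0,0.3,0],[-0.12,2.5,-0.09],1],[[0,0,0],[0,2.5,0],1],[[0,0,0],[0,2.0,0],1],[[0,0,0],[0,1.0,0],1],[[0,0,0],[0,0,0],1]]' 20
python3 -c "
from h import *
go([-55,0,131])"
```

```text
t: 2.95
tool_pos: [651.3, 56.1, 141.7]
tool_rot: [[-0.979, 0.003, -0.204], [0.204, -0.002, -0.979], [-0.004, -1.0, 0.001]]
force: [0.2, 0.2, -0.4]
opening: 0.997
t 2.95 pos [651.3  56.1 141.7] stand [-53.2  -7.8 141.7] F [ 0.17  0.2  -0.43] op 0.997
shift cm [ 0.2   1.07 -0.78] turn deg [-0.06 -0.68 -0.21]
```

```bash
python3 -m pendant '[[[0,-0.6,0],[0.2,0.5,-0.78],1],[[0,0,0],[0,0.2,0],1],[[0,0,0],[0,0,0],1],[[0,0,0],[0,0,0],1]]'
python3 -c "
from h import *
go([-55,0,131])"
```

```text
t: 3.28
tool_pos: [651.7, 63.0, 137.6]
tool_rot: [[-0.981, 0.006, -0.195], [0.195, -0.002, -0.981], [-0.007, -1.0, 0.0]]
force: [-0.2, -0.1, -0.3]
opening: 0.997
t 3.2833 pos [651.7  63.  137.6] stand [-54.1  -1.  137.6] F [-0.22 -0.11 -0.32] op 0.997
shift cm [ 0.1   0.66 -0.1 ] turn deg [-0.02 -0.18 -0.38]
```

```bash
python3 -m pendant '[[[0,-0.2,-0.3],[0.1,0.6,-0.1],1],[[0,0,0],[0,0,0],1],[[0,0,0],[0,0,0],0],[[0,0,0],[0,0,0],0],[[0,0,0],[0,0,0],0],[[0,0,0],[0,0,0],0],[[0,0,0],[0,0,0],0],[[0,0,0],[0,0,0],0],[[0,0,0],[0,0,0],0],[[0,0,0],[0,0,0],0]]' 30
python3 -c "
from h import *
go([-55,0,131])"
```

```text
t: 4.12
tool_pos: [653.1, 64.9, 134.8]
tool_rot: [[-0.982, 0.006, -0.191], [0.191, -0.0, -0.982], [-0.006, -1.0, -0.001]]
force: [-0.6, 0.5, 0.1]
opening: 0.473
t 4.1167 pos [653.1  64.9 134.8] stand [-53.1   1.2 134.8] F [-0.58  0.55  0.07] op 0.473
shift cm [0.19 0.38 0.12] turn deg [ 0.05  0.1  -0.36]
```

```bash
python3 -m pendant '[[[0,0,0],[0,0,0],0],[[0,0,0],[0,0,0],0],[[0,0,0],[0,0,0],0],[[0,0,0],[0,0,0],0],[[0,0,0],[0,0,0],0],[[0,0,0],[0,0,0],0],[[0,0,0],[0,0,0],0],[[0,0,0],[0,0,0],0]]' 30
python3 -c "
from h import *
go([-55,0,131])"
```

```text
t: 4.78
tool_pos: [652.9, 64.1, 134.8]
tool_rot: [[-0.982, 0.006, -0.191], [0.191, -0.001, -0.982], [-0.006, -1.0, 0.0]]
force: [-0.9, -0.1, 0.9]
opening: 0.294
t 4.7833 pos [652.9  64.1 134.8] stand [-53.1   0.4 134.8] F [-0.88 -0.09  0.91] op 0.294
shift cm [0.19 0.37 0.04] turn deg [-0.01  0.07 -0.35]
```

```bash
for i in 1; do python3 -m pendant '[[[0,0,0],[0,-0.5,0],0],[[0,0,0],[0,-0.5,0],0],[[0,0,0],[0,-0.5,0],0],[[0,0,0],[0,-0.5,0],0],[[0,0,0],[0,-0.5,0],0],[[0,0,0],[0,-0.5,0],0],[[0,0,0],[0,-0.5,0],0],[[0,0,0],[0,-0.5,0],0]]' 30; done
python3 -c "
from h import *
go([-55,0,212])"
```

```text
t: 5.45
tool_pos: [652.7, 64.1, 150.0]
tool_rot: [[-0.981, -0.002, -0.192], [0.192, -0.0, -0.981], [0.002, -1.0, 0.001]]
force: [8.8, 0.1, -19.2]
opening: 0.296
t 5.45 pos [652.7  64.1 150. ] stand [-53.3   0.3 150. ] F [  8.82   0.1  -19.24] op 0.296
shift cm [ 0.18 -6.2   0.04] turn deg [-0.04  0.03  0.1 ]
```

```bash
python3 -m pendant '[[[0,0,0],[0,-0.8,0],0],[[0,0,0],[0,-0.8,0],0],[[0,0,0],[0,-0.8,0],0],[[0,0,0],[0,-0.8,0],0],[[0,0,0],[0,-0.8,0],0],[[0,0,0],[0,-0.8,0],0],[[0,0,0],[0,-0.8,0],0],[[0,0,0],[0,-0.8,0],0]]' 30
python3 - <<'E'
from h import *
go([-55,0,212])
c=calibration("wrist");im,d=capture("wrist");cv2.imwrite("pics/w2.png",im)
s=(cloud(c,d)-O)@np.c_[U,N,[0,0,1]]
q=s[(abs(s[...,0]-40)<20)&(abs(s[...,1])<10)];print(np.median(q,0));
E
```

```text
t: 6.12
tool_pos: [651.9, 64.2, 182.9]
tool_rot: [[-0.981, -0.018, -0.193], [0.193, 0.001, -0.981], [0.017, -1.0, 0.003]]
force: [10.7, -0.3, -21.2]
opening: 0.298
t 6.1167 pos [651.9  64.2 182.9] stand [-54.1   0.3 182.9] F [ 10.7   -0.31 -21.21] op 0.298
shift cm [ 0.14 -2.91  0.04] turn deg [-0.14 -0.01  1.  ]
[ 36.29978032   0.45783604 171.3714698 ]
```

```bash
python3 -m pendant '[[[0,0,0.2],[0,-0.8,0],0],[[0,0,0.2],[0,-0.8,0],0],[[0,0,0.2],[0,-0.8,0],0],[[0,0,0.2],[0,-0.8,0],0],[[0,0,0],[0,-0.8,0],0],[[0,0,0],[0,-0.6,0],0]]' 30
python3 - <<'E'
from h import *
go([-55,0,212])
E
```

```text
t: 6.67
tool_pos: [651.5, 64.3, 205.8]
tool_rot: [[-0.981, -0.019, -0.193], [0.193, -0.001, -0.981], [0.018, -1.0, 0.004]]
force: [6.6, -0.3, -13.2]
opening: 0.291
t 6.6667 pos [651.5  64.3 205.8] stand [-54.6   0.3 205.8] F [  6.59  -0.25 -13.23] op 0.291
shift cm [ 0.06 -0.62  0.03] turn deg [-0.25 -0.05  1.04]
```

```bash
python3 -m pendant '[[[0,0,0],[0,-0.8,0],0],[[0,0,0],[0,-0.7,0],0],[[0,0,0],[0,-0.4,0],0]]' 30
python3 - <<'E'
from h import *
go([-55,0,212])
c=calibration("wrist");im,d=capture("wrist");cv2.imwrite("pics/w2.png",im)
s=(cloud(c,d)-O)@np.c_[U,N,[0,0,1]]
q=s[(abs(s[...,0]-40)<20)&(abs(s[...,1])<10)];print(np.median(q,0));
E
```

```text
t: 6.92
tool_pos: [651.3, 64.3, 213.0]
tool_rot: [[-0.981, -0.027, -0.194], [0.194, -0.0, -0.981], [0.026, -1.0, 0.005]]
force: [9.5, -0.6, -19.5]
opening: 0.294
t 6.9167 pos [651.3  64.3 213. ] stand [-54.7   0.3 213. ] F [  9.5   -0.64 -19.47] op 0.294
shift cm [0.03 0.11 0.03] turn deg [-0.31 -0.09  1.49]
[ 36.13028348   0.78456773 201.27487814]
```

```bash
python3 -m pendant '[[[0,0,0],[0,0,0],0],[[0,0,0.4],[0,0.2,0],0],[[0,0,0.4],[0,0.2,0],0],[[0,0,0.4],[0,0.2,0],0],[[0,0,0],[0,0.2,0],0]]' 30
python3 - <<'E'
from h import *
go([-55,0,205])
E
```

```text
t: 7.38
tool_pos: [651.8, 64.2, 204.7]
tool_rot: [[-0.981, -0.004, -0.194], [0.194, -0.004, -0.981], [0.003, -1.0, 0.005]]
force: [-3.8, -1.5, 11.7]
opening: 0.297
t 7.3833 pos [651.8  64.2 204.7] stand [-54.2   0.3 204.7] F [-3.8  -1.47 11.69] op 0.297
shift cm [ 0.08 -0.03  0.03] turn deg [-0.29 -0.12  0.15]
```

```bash
python3 -m pendant '[[[0,0,0],[0,-0.2,0],1],[[0,0,0],[0,0,0],1],[[0,0,0],[0,0,0],1],[[0,0,0],[0,0,0],1],[[0,0,0],[0,0,0],1],[[0,0,0],[0,0,0],1],[[0,0,0],[0,0,0],1],[[0,0,0],[0,-2,0],1],[[0,0,0],[0,-2,0],1],[[0,0,0],[0,-2,0],1]]' 30
python3 - <<'E'
from h import *
go([-250,0,245])
c=calibration("wrist");im,d=capture("wrist");cv2.imwrite("pics/w3.png",im)
s=(cloud(c,d)-O)@np.c_[U,N,[0,0,1]]
q=s[(abs(s[...,0]-40)<20)&(abs(s[...,1])<10)];print(np.median(q,0));
E
```

```text
t: 8.22
tool_pos: [648.1, 65.2, 264.4]
tool_rot: [[-0.981, -0.012, -0.193], [0.193, -0.005, -0.981], [0.011, -1.0, 0.007]]
force: [-0.3, -0.5, -0.9]
opening: 0.96
t 8.2167 pos [648.1  65.2 264.4] stand [-58.    0.5 264.4] F [-0.31 -0.49 -0.93] op 0.96
shift cm [19.18  2.14  0.05] turn deg [-0.39 -0.06  0.61]
[4.06210485e+01 1.07151967e-01 1.93326759e+02]
```

```bash
python3 -m pendant '[[[0,0,0.3],[3.2,0.3,0],0],[[0,0,0.3],[3.2,0.3,0],0],[[0,0,0],[3.2,0.3,0],0],[[0,0,0],[3.2,0.3,0],0],[[0,0,0],[3.2,0.3,0],0],[[0,0,0],[3.2,0.3,0],0],[[0,0,0],[0,0,0],0],[[0,0,0],[0,0,0],0]]' 20
python3 - <<'E'
from h import *
go([-255,0,42])
c=calibration("wrist");im,d=capture("wrist");cv2.imwrite("pics/w4.png",im)
s=(cloud(c,d)-O)@np.c_[U,N,[0,0,1]]
q=s[(s[...,2]>62)&(s[...,2]<80)&(abs(s[...,1])<26)&(s[...,0]<-150)&(s[...,0]>-240)&(d>0)];print(len(q),q.min(0),q.max(0),np.percentile(q,[5,50,95],axis=0))
E
```

```text
t: 8.93
tool_pos: [454.6, 102.7, 243.1]
tool_rot: [[-0.981, 0.003, -0.195], [0.195, -0.007, -0.981], [-0.004, -1.0, 0.006]]
force: [1.1, 1.1, -0.2]
opening: 0.479
t 8.9333 pos [454.6 102.7 243.1] stand [-2.551e+02  1.000e-01  2.431e+02] F [ 1.09  1.06 -0.25] op 0.479
shift cm [ 0.07 20.11 -0.11] turn deg [-0.35 -0.14 -0.24]
490 [-228.08150555  -20.83293725   66.84467965] [-216.11764496   22.69949674   73.59488223] [[-227.80547184  -18.57363453   69.77017139]
 [-221.4510374     0.4655126    71.62969838]
 [-216.33652209   20.44420286   72.99261459]]
```

View pics/w4.png

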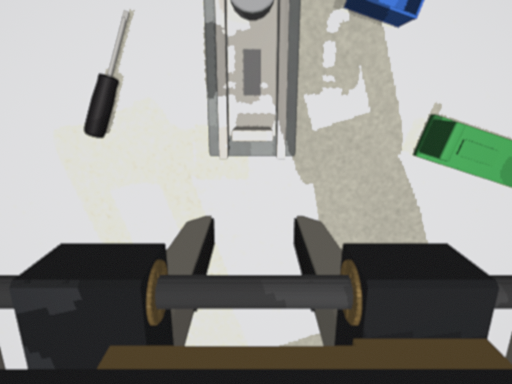

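The picture shows the white tray's handle at (252,135) in the channel. The green look-alike at (465,155) stays untouched. The handle's rear face is at stand x ≈ -228, so home is about 78 mm away.

```bash
python3 -m pendant '[[[0,0,0],[0,3.3,0],0],[[0,0,0],[0,3.3,0],0],[[0,0,0],[0,3.3,0],0],[[0,0,0],[0,3.3,0],0],[[0,0,0],[0,3.3,0],0],[[0,0,0],[0,2.0,0],0],[[0,0,0],[0,0,0],0],[[0,0,0],[0,0,0],0],[[0,0,0],[0,0,0],0]]' 20
python3 - <<'E'
from h import *
go([-243,0,44])
E
```

```text
t: 9.73
tool_pos: [468.6, 100.0, 56.0]
tool_rot: [[-0.98, 0.015, -0.198], [0.198, -0.006, -0.98], [-0.016, -1.0, 0.003]]
force: [-0.7, -0.7, -0.2]
opening: 0.003
t 9.7333 pos [468.6 100.   56. ] stand [-2.409e+02  1.000e-01  5.600e+01] F [-0.66 -0.68 -0.18] op 0.003
shift cm [0.23 1.19 0.01] turn deg [-0.16 -0.34 -0.93]
```

```bash
python3 -m pendant '[[[0,-0.3,-0.5],[0.1,0.6,0],0],[[0,0,-0.4],[0,0.6,0],0],[[0,0,0],[0,0,0],0],[[0,0,0],[-0.25,0,0],0],[[0,0,0],[-0.25,0,0],0],[[0,0,0],[-0.25,0,0],0],[[0,0,0],[-0.25,0,0],0]]' 20
python3 - <<'E'
from h import *
go([-160,0,44])
E
```

```text
t: 10.32
tool_pos: [483.5, 98.7, 49.6]
tool_rot: [[-0.981, 0.008, -0.193], [0.193, -0.001, -0.981], [-0.008, -1.0, -0.0]]
force: [-0.9, 0.0, -1.1]
opening: 0.007
t 10.3167 pos [483.5  98.7  49.6] stand [-226.     1.7   49.6] F [-0.9   0.04 -1.07] op 0.007
shift cm [-6.6   0.61  0.17] turn deg [ 0.02 -0.01 -0.45]
```

```bash
python3 -m pendant '[[[0,0,-0.4],[-0.3,0.2,0.1],0],[[0,0,0],[-0.3,0,0.05],0],[[0,0,0],[-0.3,0,0],0],[[0,0,0],[-0.3,0,0],0],[[0,0,0],[-0.3,0,0],0],[[0,0,0],[-0.3,0,0],0],[[0,0,0],[-0.3,0,0],0],[[0,0,0],[-0.3,0,0],0]]' 20
python3 - <<'E'
from h import *
go([-160,0,44])
c=calibration("top");im,d=capture("top");cv2.imwrite("pics/t2.png",cv2.resize(im[75:265,185:290],None,fx=3,fy=3))
E
```

```text
t: 10.98
tool_pos: [508.8, 92.2, 47.8]
tool_rot: [[-0.981, -0.001, -0.192], [0.192, 0.001, -0.981], [0.001, -1.0, -0.0]]
force: [-2.5, 1.8, 0.1]
opening: 0.004
t 10.9833 pos [508.8  92.2  47.8] stand [-199.9    0.2   47.8] F [-2.46  1.8   0.14] op 0.004
shift cm [-3.99  0.38  0.02] turn deg [ 0.02 -0.    0.06]
```

View pics/t2.png

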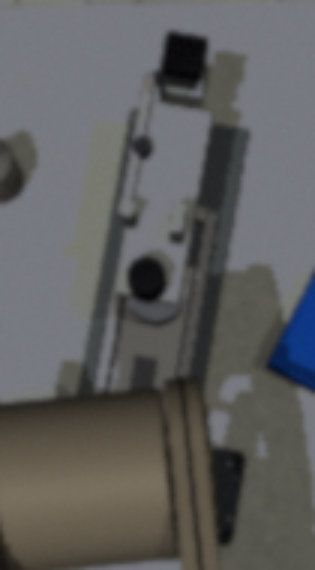

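The picture shows the lens at (153,308) sliding under the arm, with the gripper behind it, so the tray is moving. I'll keep pushing and slow down near the stop.

```bash
python3 -m pendant '[[[0,0,0],[-0.3,0.2,0],0],[[0,0,0],[-0.3,0,0],0],[[0,0,0],[-0.3,0,0],0],[[0,0,0],[-0.3,0,0],0],[[0,0,0],[-0.3,0,0],0],[[0,0,0],[-0.25,0,0],0],[[0,0,0],[-0.2,0,0],0],[[0,0,0],[-0.15,0,0],0]]' 20
python3 - <<'E'
from h import *
go([-158,0,44])
E
```

```text
t: 11.7
tool_pos: [532.0, 87.7, 45.7]
tool_rot: [[-0.981, -0.001, -0.192], [0.192, 0.001, -0.981], [0.001, -1.0, -0.0]]
force: [-3.3, -0.0, 1.7]
opening: 0.005
t 11.7 pos [532.   87.7  45.7] stand [-176.2    0.2   45.7] F [-3.3  -0.02  1.74] op 0.005
shift cm [-1.82  0.17  0.02] turn deg [ 0.02 -0.    0.05]
```

```bash
python3 -m pendant '[[[0,0,0],[-0.2,0,0],0],[[0,0,0],[-0.2,0,0],0],[[0,0,0],[-0.2,0,0],0],[[0,0,0],[-0.2,0,0],0],[[0,0,0],[-0.15,0,0],0],[[0,0,0],[-0.15,0,0],0]]' 20
python3 - <<'E'
from h import *
go([-158,0,44])
E
```

```text
t: 12.2
tool_pos: [543.9, 85.3, 45.7]
tool_rot: [[-0.981, -0.001, -0.192], [0.192, 0.001, -0.981], [0.001, -1.0, -0.0]]
force: [-3.5, 1.8, 2.2]
opening: 0.006
t 12.2 pos [543.9  85.3  45.7] stand [-164.1    0.2   45.7] F [-3.49  1.83  2.22] op 0.006
shift cm [-0.61  0.17  0.02] turn deg [ 0.02 -0.    0.05]
```

```bash
for k in 1 ; do python3 -m pendant '[[[0,0,0],[-0.12,0,0],0],[[0,0,0],[-0.12,0,0],0]]' 20; python3 -m pendant '[[[0,0,0],[-0.12,0,0],0],[[0,0,0],[-0.12,0,0],0]]' 20;done
python3 - <<'E'
from h import *
go([-158,0,44])
E
```

```text
t: 12.37
tool_pos: [546.6, 84.8, 45.8]
tool_rot: [[-0.981, -0.001, -0.192], [0.192, 0.001, -0.981], [0.001, -1.0, -0.0]]
force: [-2.8, 0.5, 3.4]
opening: 0.003
t: 12.53
tool_pos: [549.1, 84.3, 45.7]
tool_rot: [[-0.981, -0.001, -0.192], [0.192, 0.001, -0.981], [0.001, -1.0, -0.0]]
force: [-2.5, 0.3, 2.4]
opening: 0.004
t 12.5333 pos [549.1  84.3  45.7] stand [-158.8    0.2   45.7] F [-2.54  0.31  2.39] op 0.004
shift cm [-0.08  0.17  0.02] turn deg [ 0.02 -0.    0.06]
```

```bash
python3 -m pendant '[[[0,0,0],[-0.1,0,0],0],[[0,0,0],[-0.1,0,0],0]]' 20; python3 -m pendant '[[[0,0,0],[-0.1,0,0],0],[[0,0,0],[0,0,0],0]]' 20
```

```text
t: 12.7
tool_pos: [549.2, 84.3, 45.7]
tool_rot: [[-0.981, -0.006, -0.192], [0.192, 0.001, -0.981], [0.006, -1.0, 0.0]]
force: [-10.5, 2.0, 8.3]
opening: 0.007
t: 12.87
tool_pos: [549.0, 84.4, 45.8]
tool_rot: [[-0.981, -0.009, -0.192], [0.192, 0.001, -0.981], [0.009, -1.0, 0.0]]
force: [-0.1, 0.3, 0.5]
opening: 0.004
```

Run:
```python
from h import *
go([-158,0,44])
```

```text
t 12.8667 pos [549.   84.4  45.8] stand [-158.9    0.2   45.8] F [-0.12  0.25  0.49] op 0.004
shift cm [-0.1   0.18  0.02] turn deg [-0.02  0.02  0.5 ]
```

The push stopped against the end stop: force rose to about 10 N with no more motion, and the rear face is at x ≈ -150. I'll back off, go up, and check.

```bash
python3 -m pendant '[[[0,0,0],[1.2,0,0],0],[[0,0,0],[1.2,0,0],0],[[0,0,-0.5],[0.5,-2,0],0],[[0,0,0],[0,-3.5,0],0],[[0,0,0],[0,-4,0],0],[[0,0,0],[0,-4,0],0],[[0,0,0],[0,-4,0],0],[[0,0,0],[0,-4,0],0.9],[[0,0,0],[0,-2,0],0.9],[[0,0,0],[0,0,0],0.9]]' 20
python3 - <<'E'
from h import *
go([-10,4,265])
for n in("wrist","scene"):
    c=calibration(n);im,d=capture(n);s=(cloud(c,d)-O)@np.c_[U,N,[0,0,1]]
    if n=="wrist":
        cv2.imwrite("pics/w5.png",im)
        q=s[(s[...,2]>64)&(s[...,2]<80)&(abs(s[...,1])<26)&(s[...,0]<-120)&(s[...,0]>-240)&(d>0)];print(len(q),np.percentile(q,[1,5,50,95,99],axis=0).round(1))
    else: cv2.imwrite("pics/s5.png",cv2.resize(cv2.convertScaleAbs(im[160:330,190:330],alpha=1.7,beta=10),None,fx=3.5,fy=3.5))
E
```

```text
t: 13.7
tool_pos: [524.6, 87.9, 289.5]
tool_rot: [[-0.981, -0.012, -0.193], [0.193, 0.001, -0.981], [0.012, -1.0, 0.001]]
force: [-0.6, 0.6, 0.6]
opening: 0.171
t 13.7 pos [524.6  87.9 289.5] stand [-183.6   -1.   289.5] F [-0.59  0.6   0.61] op 0.171
shift cm [-17.39   2.25  -0.52] turn deg [-0.09 -0.05  0.66]
398 [[-150.4  -21.1   68.7]
 [-150.3  -19.8   69.8]
 [-144.3    0.3   71.6]
 [-138.6   19.3   73. ]
 [-138.5   21.7   73.6]]
```

View pics/s5.png

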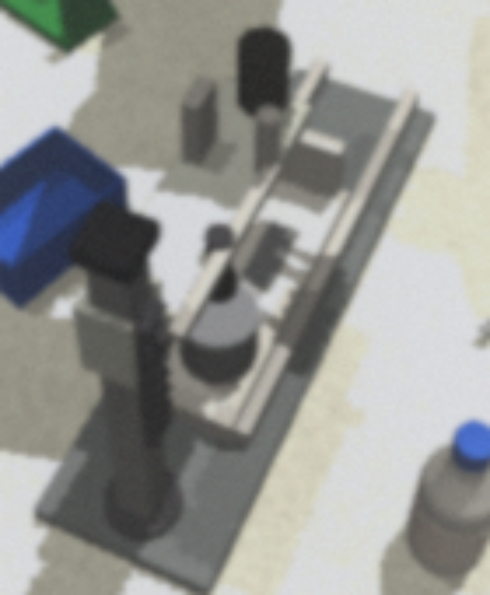

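View pics/w5.png

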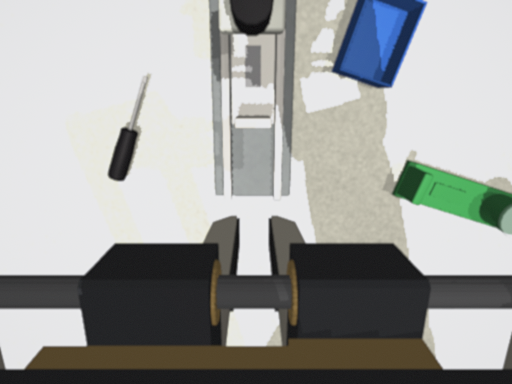

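Tray is home: the handle's rear face is at -150.3, where -150 is expected. In the scene crop the lens (220,310) sits under the foot (222,285). Next I'll go over the release grip.

```bash
python3 -m pendant '[[[0,0,0.3],[-2.9,0.2,0],1],[[0,0,0.3],[-2.9,0.2,0],1],[[0,0,0],[-2.9,0.2,0],1],[[0,0,0],[-2.9,0,0],1],[[0,0,0],[-2.9,0,0],1],[[0,0,0],[-2.5,0,0],1],[[0,0,0],[0,0,0],1],[[0,0,0],[0,0,0],1]]' 20
python3 - <<'E'
from h import *
go([-10,-1,201])
c=calibration("wrist");im,d=capture("wrist");s=(cloud(c,d)-O)@np.c_[U,N,[0,0,1]]
cv2.imwrite("pics/w6.png",im)
m=(s[...,2]>225)&(s[...,2]<245)&(abs(s[...,0])<70)&(abs(s[...,1])<36)
n,l,_,_=cv2.connectedComponentsWithStats(m.astype(np.uint8))
for i in range(1,n):
    q=s[l==i]
    if len(q)>30:print(len(q),q.min(0).round(1),q.max(0).round(1),np.median(q,0).round(1))
E
```

```text
t: 14.47
tool_pos: [689.2, 53.1, 248.8]
tool_rot: [[-0.981, -0.036, -0.192], [0.193, -0.003, -0.981], [0.035, -0.999, 0.009]]
force: [-0.4, 0.1, 0.5]
opening: 0.834
t 14.4667 pos [689.2  53.1 248.8] stand [-15.4  -3.5 248.8] F [-0.39  0.12  0.52] op 0.834
shift cm [-0.7   4.76 -0.29] turn deg [-0.54 -0.01  1.99]
687 [-20.6 -20.  225. ] [  1.5  -9.9 239.9] [ -7.5 -14.8 237.2]
445 [-15.9  16.  225.2] [ -3.7  27.9 239.2] [ -8.1  21.5 237.1]
849 [-53.3 -13.6 225.1] [-40.1  13.9 237.1] [-46.2  -0.3 234.9]
```

View pics/w6.png

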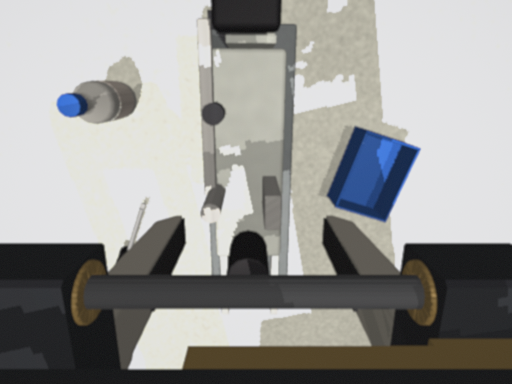

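The wrist view shows the trigger bar at (213,200) and the plate at (272,200). Their measured positions match the description within 0.5 mm. I'll straighten up and descend.

```bash
python3 -m pendant '[[[-0.5,0,2],[-0.7,0,-0.25],1],[[0,0,0],[0,1,0],1],[[0,0,0],[0,0,0],1],[[0,0,0],[0,0,0],1]]' 20
python3 - <<'E'
from h import *
go([-9.5,-1,201])
E
```

```text
t: 14.85
tool_pos: [691.2, 55.0, 232.8]
tool_rot: [[-0.981, -0.008, -0.192], [0.192, -0.001, -0.981], [0.008, -1.0, 0.002]]
force: [0.7, 0.6, 0.5]
opening: 0.998
t 14.85 pos [691.2  55.  232.8] stand [-13.7  -1.2 232.8] F [0.75 0.62 0.48] op 0.998
shift cm [-0.45  3.17 -0.03] turn deg [-0.14  0.04  0.44]
```

```bash
python3 -m pendant '[[[0,0,0.4],[-0.4,1,0],1],[[0,0,0.2],[0,1,0],1],[[0,0,0],[0,0.6,0],1],[[0,0,0],[0,0,0],1],[[0,0,0],[0,0,0],1]]' 20
python3 - <<'E'
from h import *
go([-9.5,-1,201])
E
```

```text
t: 15.27
tool_pos: [693.7, 54.7, 204.3]
tool_rot: [[-0.982, 0.002, -0.191], [0.191, -0.003, -0.982], [-0.003, -1.0, 0.003]]
force: [0.3, -0.6, 0.5]
opening: 1.004
t 15.2667 pos [693.7  54.7 204.3] stand [-11.3  -1.  204.3] F [ 0.32 -0.57  0.55] op 1.004
shift cm [-0.18  0.33 -0.  ] turn deg [-0.16  0.09 -0.15]
```

```bash
python3 -m pendant '[[[0,0,0],[-0.15,0.2,0],0.3],[[0,0,0],[0,0,0],0.3],[[0,0,0],[0,0,0],0.3],[[0,0,0],[0,0,0],0.3],[[0,0,0],[0,0,0],0.3],[[0,0,0],[0,0,0],0.3],[[0,0,0],[0,0,0],0.3],[[0,0,0],[0,0,0],0.3]]' 30
python3 - <<'E'
from h import *
go([-9.5,-1,201])
E
```

```text
t: 15.93
tool_pos: [696.1, 58.0, 203.1]
tool_rot: [[-0.982, 0.004, -0.189], [0.189, 0.002, -0.982], [-0.003, -1.0, -0.003]]
force: [-5.5, -22.0, -2.1]
opening: 0.478
t 15.9333 pos [696.1  58.  203.1] stand [ -9.5   2.7 203.1] F [ -5.52 -21.99  -2.08] op 0.478
shift cm [0.   0.21 0.37] turn deg [ 0.16  0.22 -0.19]
```

```bash
python3 -m pendant '[[[0,0,0],[0,0,0],0.3],[[0,0,0],[0,0,0],0.3]]' 30
python3 - <<'E'
from h import *
go([-9.5,-1,201])
c=calibration("wrist");im,d=capture("wrist");s=(cloud(c,d)-O)@np.c_[U,N,[0,0,1]]
cv2.imwrite("pics/w7.png",im)
q=s[(abs(s[...,0]-45)<15)&(abs(s[...,1])<10)];print(np.median(q,0))
E
```

```text
t: 16.1
tool_pos: [695.5, 55.1, 201.6]
tool_rot: [[-0.982, 0.002, -0.19], [0.19, -0.002, -0.982], [-0.002, -1.0, 0.002]]
force: [4.0, 5.6, -4.8]
opening: 0.419
t 16.1 pos [695.5  55.1 201.6] stand [ -9.5  -0.3 201.6] F [ 4.05  5.62 -4.76] op 0.419
shift cm [-0.    0.06  0.07] turn deg [-0.1   0.14 -0.11]
[ 4.53539711e+01 -5.18554424e-02  1.92050221e+02]
```

View pics/w7.png

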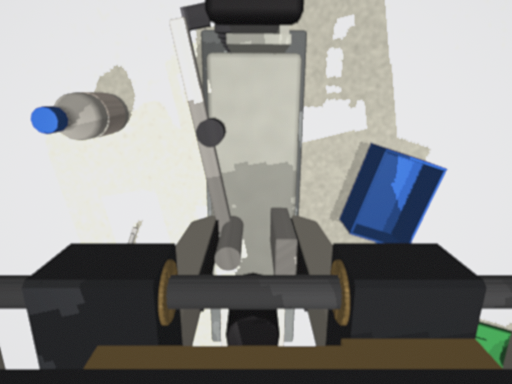

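The pads hold both uprights, trigger bar at (228,245) and plate at (285,240). Opening is 0.42 (39 mm), so the trigger is squeezed, and the lever has swung out at (210,130). Lowering in small steps while watching the force.

```bash
for k in 1 ; do python3 -m pendant '[[[0,0,0],[0,0.1,0],0.3],[[0,0,0],[0,0.1,0],0.3],[[0,0,0],[0,0.1,0],0.3]]' 30; python3 -m pendant '[[[0,0,0],[0,0.1,0],0.3],[[0,0,0],[0,0.1,0],0.3],[[0,0,0],[0,0.1,0],0.3]]' 30;  done
```

```text
t: 16.4
tool_pos: [695.5, 55.2, 197.3]
tool_rot: [[-0.982, 0.001, -0.19], [0.19, -0.001, -0.982], [-0.001, -1.0, 0.001]]
force: [1.6, -0.9, -4.3]
opening: 0.423
t: 16.65
tool_pos: [695.5, 55.3, 193.5]
tool_rot: [[-0.982, 0.001, -0.19], [0.19, -0.001, -0.982], [-0.001, -1.0, 0.001]]
force: [1.4, -0.7, -4.3]
opening: 0.423
```

```bash
python3 -m pendant '[[[0,0,0],[0,0.1,0],0.3],[[0,0,0],[0,0.1,0],0.3],[[0,0,0],[0,0.1,0],0.3]]' 30; python3 -m pendant '[[[0,0,0],[0,0.08,0],0.3],[[0,0,0],[0,0.08,0],0.3]]' 30;python3 -m pendant '[[[0,0,0],[0,0.08,0],0.3],[[0,0,0],[0,0.08,0],0.3]]' 30
```

```text
t: 16.9
tool_pos: [695.5, 55.2, 190.1]
tool_rot: [[-0.982, 0.001, -0.19], [0.19, -0.001, -0.982], [-0.001, -1.0, 0.001]]
force: [1.9, -1.3, -5.1]
opening: 0.421
t: 17.07
tool_pos: [695.5, 55.2, 188.2]
tool_rot: [[-0.982, 0.001, -0.19], [0.19, -0.001, -0.982], [-0.001, -1.0, 0.001]]
force: [1.4, -1.8, -4.7]
opening: 0.42
t: 17.23
tool_pos: [695.5, 55.3, 186.3]
tool_rot: [[-0.982, 0.001, -0.19], [0.19, -0.001, -0.982], [-0.001, -1.0, 0.001]]
force: [0.6, -1.9, -5.3]
opening: 0.421
```

```bash
python3 -m pendant '[[[0,0,0],[0,0.08,0],0.3],[[0,0,0],[0,0.08,0],0.3]]' 30; python3 -m pendant '[[[0,0,0],[0,0.08,0],0.3],[[0,0,0],[0,0.08,0],0.3]]' 30;python3 -m pendant '[[[0,0,0],[0,0.08,0],0.3],[[0,0,0],[0,0.08,0],0.3]]' 30
```

```text
t: 17.4
tool_pos: [695.6, 55.3, 184.6]
tool_rot: [[-0.982, 0.001, -0.19], [0.19, -0.001, -0.982], [-0.001, -1.0, 0.001]]
force: [1.4, -1.2, -5.9]
opening: 0.419
t: 17.57
tool_pos: [695.5, 55.3, 182.8]
tool_rot: [[-0.982, 0.001, -0.19], [0.19, -0.001, -0.982], [-0.001, -1.0, 0.001]]
force: [1.8, -1.1, -4.1]
opening: 0.418
t: 17.73
tool_pos: [695.6, 55.2, 181.6]
tool_rot: [[-0.982, 0.001, -0.19], [0.19, -0.001, -0.982], [-0.001, -1.0, 0.001]]
force: [-0.3, -0.8, -2.7]
opening: 0.422
```

```bash
python3 -m pendant '[[[0,0,0],[0,0.06,0],0.3],[[0,0,0],[0,0.06,0],0.3]]' 30; python3 -m pendant '[[[0,0,0],[0,0.06,0],0.3]]' 30
```

```text
t: 17.9
tool_pos: [695.5, 55.2, 181.2]
tool_rot: [[-0.982, 0.001, -0.19], [0.19, -0.001, -0.982], [-0.001, -1.0, 0.001]]
force: [-1.1, -1.8, -0.8]
opening: 0.421
t: 17.98
tool_pos: [695.6, 55.2, 181.0]
tool_rot: [[-0.982, 0.002, -0.19], [0.19, -0.001, -0.982], [-0.002, -1.0, 0.001]]
force: [-1.2, -1.6, -0.7]
opening: 0.419
```

```bash
python3 -m pendant '[[[0,0,0],[0,0.08,0],0.3],[[0,0,0],[0,0.08,0],0.3]]' 30; python3 -m pendant '[[[0,0,0],[0,0.05,0],0.3],[[0,0,0],[0,0,0],0.3],[[0,0,0],[0,0,0],0.3]]' 30
python3 - <<'E'
from h import *
go([-9.5,-1,201])
c=calibration("wrist");im,d=capture("wrist");s=(cloud(c,d)-O)@np.c_[U,N,[0,0,1]]
cv2.imwrite("pics/w8.png",im)
q=s[(abs(s[...,0]-45)<15)&(abs(s[...,1])<10)];print(np.median(q,0))
c=calibration("scene");im,d=capture("scene");cv2.imwrite("pics/s8.png",cv2.resize(cv2.convertScaleAbs(im[160:330,190:330],alpha=1.7,beta=10),None,fx=3.5,fy=3.5))
E
```

```text
t: 18.15
tool_pos: [695.6, 55.2, 180.2]
tool_rot: [[-0.982, 0.002, -0.19], [0.19, -0.002, -0.982], [-0.002, -1.0, 0.001]]
force: [-2.3, -0.9, 0.9]
opening: 0.422
t: 18.4
tool_pos: [695.6, 55.3, 180.0]
tool_rot: [[-0.982, 0.002, -0.19], [0.19, -0.002, -0.982], [-0.002, -1.0, 0.001]]
force: [-1.2, -1.9, -0.6]
opening: 0.42
t 18.4 pos [695.6  55.3 180. ] stand [-9.5e+00 -1.0e-01  1.8e+02] F [-1.23 -1.88 -0.65] op 0.42
shift cm [-0.01 -2.1   0.09] turn deg [-0.06  0.15 -0.14]
[4.53251448e+01 7.03267660e-02 1.70470847e+02]
```

View pics/s8.png

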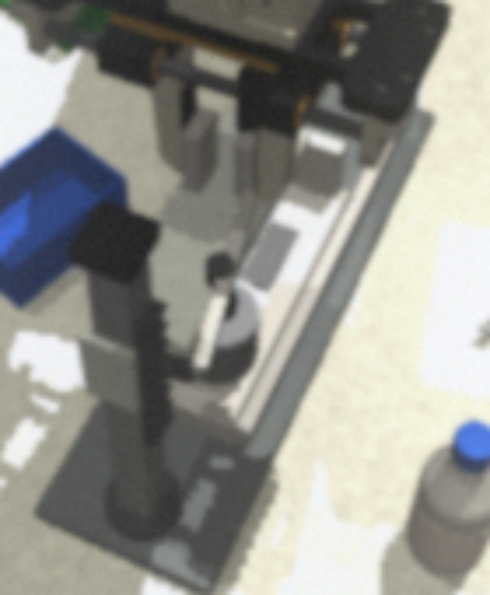

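The scene view shows the foot on the lens at (235,300). Arm height is about 65 mm, between teeth, so the lens carries the weight: tool Fz went from -5 to about 0 N. The trigger is still squeezed at opening 0.42. Now I'll let go.

```bash
python3 -m pendant '[[[0,0,0],[0,0,0],1],[[0,0,0],[0,0,0],1],[[0,0,0],[0,0,0],1],[[0,0,0],[0,0,0],1],[[0,0,0],[0,0,0],1],[[0,0,0],[0,0,0],1],[[0,0,0],[0,0,0],1],[[0,0,0],[0,0,0],1]]' 30
python3 - <<'E'
from h import *
go([-9.5,4,250])
E
```

```text
t: 19.17
tool_pos: [696.2, 55.8, 180.6]
tool_rot: [[-0.982, 0.004, -0.189], [0.189, -0.002, -0.982], [-0.004, -1.0, 0.001]]
force: [-0.2, -0.3, 0.5]
opening: 0.946
t 19.1667 pos [696.2  55.8 180.6] stand [ -9.    0.5 180.6] F [-0.23 -0.29  0.51] op 0.946
shift cm [ 0.02 -6.94 -0.34] turn deg [-0.07  0.18 -0.24]
```

```bash
python3 -m pendant '[[[0,0,0],[0,-1,0],1],[[0,0,0],[0,-2,0],1],[[0,0,0],[0,-2.5,0],1],[[0,0,0],[0,-2.5,0],1],[[0,0,0],[0,-2.5,0],1],[[0,0,0],[2,-1,0],1],[[0,0,0],[2,0,0],1],[[0,0,0],[0,0,0],1],[[0,0,0],[0,0,0],1]]' 30
python3 - <<'E'
from h import *
go([-55,0,290])
c=calibration("wrist");im,d=capture("wrist");s=(cloud(c,d)-O)@np.c_[U,N,[0,0,1]]
cv2.imwrite("pics/w9.png",im)
q=s[(abs(s[...,0]-45)<15)&(abs(s[...,1])<10)];print(np.median(q,0))
q=s[(s[...,2]>64)&(s[...,2]<80)&(abs(s[...,1])<26)&(s[...,0]<-120)&(s[...,0]>-240)&(d>0)];print(len(q),np.percentile(q,[1,5,50,95,99],axis=0).round(1) if len(q) else'')
E
```

```text
t: 19.92
tool_pos: [654.8, 62.6, 305.0]
tool_rot: [[-0.982, 0.003, -0.191], [0.191, -0.003, -0.982], [-0.004, -1.0, 0.002]]
force: [0.0, -0.3, 0.1]
opening: 1.004
t 19.9167 pos [654.8  62.6 305. ] stand [-51.   -0.7 305. ] F [ 0.02 -0.32  0.12] op 1.004
shift cm [ 0.41  1.5  -0.08] turn deg [-0.12  0.08 -0.21]
[ 44.72773938  -0.48555966 170.40816607]
319 [[-150.   -21.    65.4]
 [-149.4  -19.6   66.2]
 [-142.8    0.5   71.7]
 [-138.4   19.4   73. ]
 [-138.    20.8   73.9]]
```

View pics/w9.png

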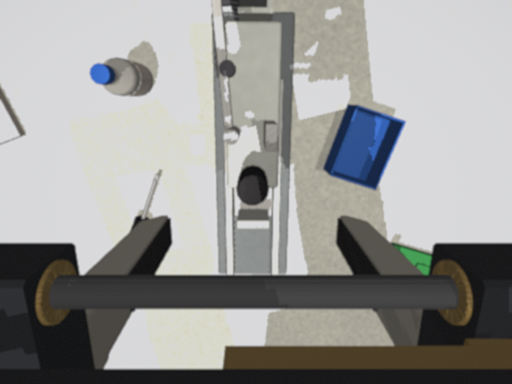

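The gripper is clear. The arm sits at 170.4 mm (carriage about 0.064), unchanged by the release. The handle at (252,222) is home at -150, the trigger at (230,134) has sprung back, and the bystanders look undisturbed. Handing in.

```bash
python3 -c "
from cell import sign_off;print(sign_off())"
```

```text
the job is handed in; nothing more can be done
None
```

The job is handed in at about 20 s of the 69 s allowed; `sign_off` gave no verdict.

- **Lift:** I raised the arm by its knob past the 0.088 m tooth, lowered it onto the pawl and let go. The arm's top face then measured 193 mm, which is carriage 0.088.
- **Tray:** I pushed it home from behind the handle until it met the end stop. The highest push I read was about 13 N. The handle's rear face measured x ≈ -150 mm, where home is -150.
- **Lowering:** I squeezed the release grip (opening about 39 mm) and eased the arm down. The pull on the tool fell from about -5 N to about 0, so the foot was carrying the weight, and only then did I let go.

**Last checks:** After letting go, the arm stayed at carriage about 0.064 to 0.065 m. That is between teeth, so it rests on the lens and not on the pawl. The tray was still home, the trigger had sprung back, the gripper was clear and reading about 0 N, and the bystanders looked undisturbed.

**Not measured directly:** the foot's force on the lens and the pawl angle. I inferred both from the tool force, the jaw opening and the pictures. While the jaws closed on the release grip there was a brief sideways force of about 22 N on the tool, which settled as the trigger seated. No check failed or disagreed.

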